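Switch on the gate barrier with its key

TASK

Take the flat-headed key (not the round-headed one) out of its stand, push it fully home into the key switch on the sloped gate console, and with the key turn the switch clockwise all the way to its stop, the on position. Leave the key in the switch, let go of it, and leave the other key, the jar, the flask and the ink tin where they are.

Things in the scene. Friction and masses are not known exactly. Their poses are not given: they have to be found in the camera images.
- flat_key: The key to use, 90 mm long, 90 g, upright in its stand. Origin at the blade tip, z towards the head. Steel blade 20 (x) by 8 (y) mm, z 0 to 36 mm, last 4 mm stepped in to 16 x 5; round shoulder 34 mm across, z 36 to 42; flat black plastic head 56 (x) by 14 (y) mm, z 42 to 90: grip it across the 14 mm. Half a turn about z leaves it the same.
- round_key: A key for something else, to be left alone: 84 mm long, origin at its tip, z up; round shank 18 mm across, 36 mm long, shoulder 34 mm across, and a round black head 46 mm across, z 42 to 84. Upright in its own stand.
- flat_stand: Fixed grey plastic block 70 x 70 x 30 mm high, origin at the centre of its underside, with a slot 22 (x) x 10 (y) mm, 22 mm deep, in which the flat key stands (tip 8 mm above the table).
- round_stand: Fixed grey plastic block of the same size with a round hole 20 mm across, 22 mm deep, in which the round key stands. The two stands may change places.
- console: Fixed grey gate-barrier console, 220 mm wide (y), about 185 mm deep (x), 110 mm high at the back; origin on the table under its centre. Its aluminium face slopes 28 degrees from level, rising away from the robot's side (towards its own +x). The key switch stands out of the middle of the face.
- lock_mouth (a point): Centre of the slot's mouth, on the outer face of the turning steel drum (62 mm across, 42 mm out from the sloped face). z points out of the slot (28 degrees from vertical), x along its long side, y its short side; turns with the drum. Slot 22.5 (x) x 10.5 (y) mm, 38 deep, lead-in sloped from 28 x 16 over 5 mm. Key home: shoulder on this face, blade 36 mm in.
- lock_home (a point): Point on the slot's axis 36 mm below the mouth: the tip of the key is here when the key is fully home. Same axes as lock_mouth.
- lock (a joint): Turn of the key switch in rad: starts near 0 (off, 0 to 0.2, the slot pointing about up the slope), grows clockwise seen looking at the face, stop at 1.25 (on). Stiff: stays where it is left; about 0.1 N m to turn. The key has about 0.12 rad of play in the slot.
- jar: Closed amber glass jar, 72 mm across, 115 mm high, origin under its centre; leave alone.
- flask: Red flask, 68 mm across, 210 mm high, origin under its centre; leave alone.
- ink_tin: Red round ink tin, 72 mm across, 18 mm high, origin under its centre; leave alone.
There are look-alikes about, which are no part of the job. Leave any green, pink or red look-alike of the flat_stand alone.

How it is judged:
By the outcome, as a careful person would: the job done as asked, in the order asked, and still so for the second after the job is handed in, with the robot touching nothing.
It also fails if it takes over 54 s, if anything falls off the work surface, if the arm or the gripper's body presses on something with over 40 N, if the wrist force passes 120 N, or if a joint passes its speed limit or range.

ROBOT

A 6-joint arm with a two-finger parallel gripper is mounted at the origin on the work surface. World frame = base frame: x ahead of the robot, y to its left, z up, the work surface at z = 0. Lengths are in m, angles in rad, forces in N, time in s.
With the tool pointing down it reaches from about 0.3 to 0.825 m from the base axis. Payload 5.4 kg.
Tool frame: the origin (TCP) lies at the very end of the fingers, on their centre line; the grasp point (between the pads) lies 19 mm behind it; z points along the fingers, y is the line along which they close (so a half turn about z gives the same grasp; the last joint's range is limited). The gripper opens to 92 mm and grips with 3 to 60 N. Pads are 20 mm wide; open, the fingers measure 128 mm over their backs; the gripper's body (75 mm by 189 mm) begins 69 mm behind the grasp point.
Start: joints at [1.086, 0.158, 1.597, -0, 1.386, -0.21], TCP at [0.156, 0.553, 0.215] pointing down, gripper open.
Joint ranges: [-2.91, 2.91], [-0.94, 2.29], [0.18, 2.7], [-1.29, 4.43], [0.17, 2.64], [-3, 3]. Speed limits (rad/s): [2.57, 2.57, 3.14, 3.14, 3.14, 3.14].

INTERFACE

Orientations are given as a 3x3 rotation matrix whose columns are the frame's x, y, z axes.
In Python, from cell import manip gives the robot as it stands.
- The arm moves only by the shell command python3 -m creep 'ROWS' [OPENING]. ROWS is JSON, a list of rows, each an object with "dp": the shift along the tool's x, y, z each as a share of 150 mm, from -1 to 1, a list of three; "angular": the turn, a rotation vector about the tool's x, y, z each as a share of pi/4 rad, from -1 to 1, a list of three. A call has 1 to 20 rows; each row shifts and turns the commanded pose from where the row before left it, along the tool's axes as they then stand; what a row does not reach is not made up. A row lasts 1/12 s, in which the tool goes at most 41.7 mm and 7.16 degrees, less where a joint would pass 70% of its speed; a pose out of reach is approached as far as the arm can. A call with a number of a shift or a turn outside -1 to 1 is refused whole. A call with a gripper value outside its range is refused whole. OPENING is the opening, from -1 (shut) to 1 (fully open), set as the call begins (- or left out, the last holds). The fingers move at their own pace and stop on an object; the grip force is fixed at half the most. Time passes only in rows, so rows that do not move let the fingers close. It gives the time, the measured TCP pose, the force, the opening and the grip force at its end, in the units of the state.
- manip.get_state(): the state, without advancing time (a new reading comes with each control period).
- manip.capture(name): name is "side" or "top"; returns the picture (400x640x3 uint8, red, green, blue); there is no depth.
- manip.camera_info(name): a dict with "mtx" (3x3 intrinsics, pixels), "R" (3x3) and "t" (3): a world point X has camera coordinates R X + t. Camera axes: x right, y down, z forward; pixel columns grow to the right and rows downward; lengths in m; the calibration is good to about 2 mm. A picture is of the moment at which its call begins. camera_info takes no time and is no camera call.
- manip.job_done(): hands the job in; it is judged then, once.
The state is a dict: "time": time; "q": joint angles; "qd": joint speeds; "effort": joint torques, N m; "tool_pos": TCP position; "tcp_rot": TCP orientation; "wrist_force": force on the tool from outside, world axes, zero at the start; "ft_torque": the same for the moment, N m; "finger_gap": opening from 0.0 (shut) to 1.0 (fully open); "finger_force": force on a finger pad.
Only numpy, scipy, OpenCV 4.12 (cv2) and the standard library are available. Lean on these libraries where they do the work, as an engineer would, in place of code of your own. Each camera call takes 0.05 s, during which the arm holds its last target. There are 200 camera calls.

## Working session

There is one attempt and no reset: what is moved stays moved. The work goes in short steps, Python scripts to look and compute and a shell command to move; the robot and the scene stay as the last step left them, time stands still between calls to the robot, and variables do not carry over. Pictures are saved under pics/ and viewed, at most 10 in all, crops included, and the job is handed in when it is done.

```bash
mkdir -p pics; ls
python3 - <<'E'
from cell import manip
import cv2,numpy as np
s=manip.get_state();print(s['time'],s['tool_pos'],s['tcp_rot'],s['finger_gap'])
for n in('side','top'):
    im=manip.capture(n);cv2.imwrite(f'pics/{n}0.png',im[:,:,::-1])
    c=manip.camera_info(n);print(n,c['mtx'],c['R'],c['t'],-np.array(c['R']).T@c['t'])
E
```

```text
pics
0.0 [0.1557681  0.55286635 0.21365249] [[-9.62478554e-01  2.71356441e-01 -8.46061745e-04]
 [ 2.71357502e-01  9.62477260e-01 -1.62194128e-03]
 [ 3.74190977e-04 -1.79066890e-03 -9.99998327e-01]] 1.0014452648182297
side [[443.9127002    0.         315.12990436]
 [  0.         443.9127002  200.86455765]
 [  0.           0.           1.        ]] [[ 0.97664196 -0.21401501  0.01918461]
 [-0.09209496 -0.49758549 -0.86251214]
 [ 0.19413653  0.84059875 -0.50567257]] [-0.55089702  0.14906762  1.28651215] [ 0.30199852 -1.12516686  0.78969529]
top [[362.52784343   0.         320.67131092]
 [  0.         362.52784343 196.60539517]
 [  0.           0.           1.        ]] [[ 0.0067417  -0.99948413  0.03140092]
 [-0.99840202 -0.00848964 -0.0558689 ]
 [ 0.05610666 -0.03097409 -0.99794421]] [-0.02171148  0.54330971  1.07893003] [0.48205272 0.0163311  1.10774785]
```

View pics/side0.png

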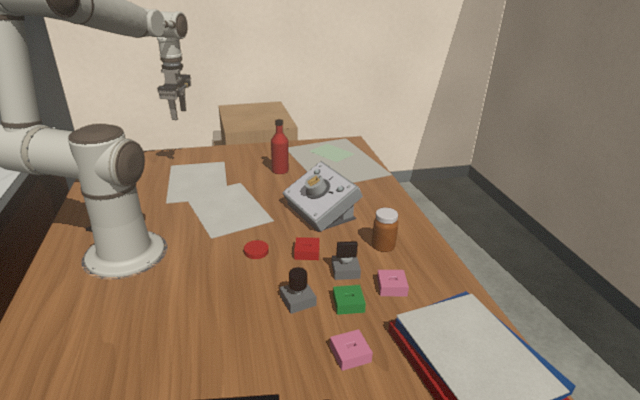

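View pics/top0.png

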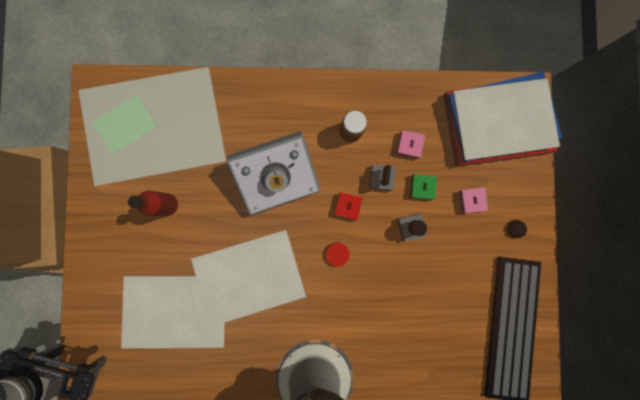

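The side view shows the flat-headed key at (346,255) and the round-headed key at (298,285). In the top view they are at (384,176) and (415,228). Possible confusions in the top view are the round key (415,228), a loose black disc (516,229), and slotted blocks in red (348,206), green (424,187) and pink (410,144 and 474,200). I choose the flat head in the grey stand at (384,176). The switch is at top (276,181), side (317,185). Next I'll check close crops.

Run:
```python
import cv2,numpy as np
t=cv2.imread('pics/top0.png');s=cv2.imread('pics/side0.png')
f=lambda im,x,y,w,h,k:cv2.resize(im[y:y+h,x:x+w],None,fx=k,fy=k,interpolation=cv2.INTER_CUBIC)
a=np.hstack([f(t,362,156,40,40,7),f(t,251,156,50,40,7)])
b=np.hstack([f(s,326,235,40,50,6),f(s,285,155,70,50,6)][:2])
W=max(a.shape[1],b.shape[1]);p=lambda i:cv2.copyMakeBorder(i,0,0,0,W-i.shape[1],cv2.BORDER_CONSTANT)
cv2.imwrite('pics/crop0.png',np.vstack([p(a),p(b)]))
```

```text
(no output)
```

View pics/crop0.png

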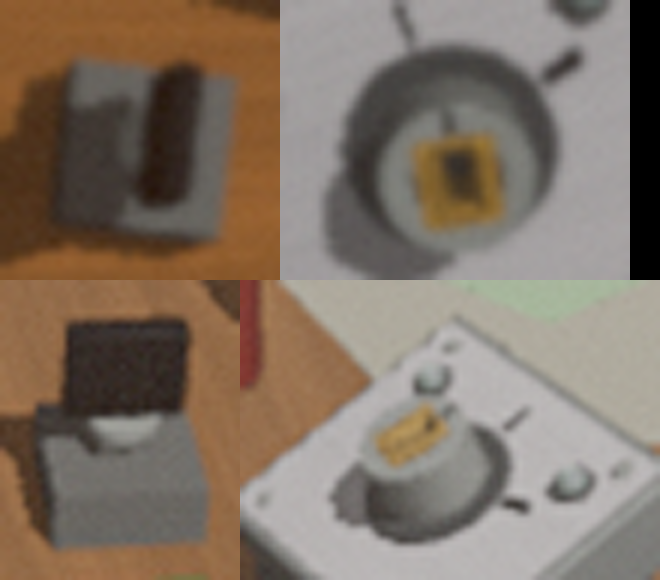

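The crop confirms a flat, box-like black head in the grey stand. The switch has a yellow plate with a dark slot, which points up the slope. Now I'll measure.

```bash
cat > h.py <<'E'
import cv2,numpy as np
from cell import manip
C={n:{k:np.array(v) for k,v in manip.camera_info(n).items() if k in('mtx','R','t')} for n in('side','top')}
P={n:c['mtx']@np.c_[c['R'],c['t']] for n,c in C.items()}
def tri(ps,pt):
    X=cv2.triangulatePoints(P['side'],P['top'],np.array(ps,float).reshape(2,1),np.array(pt,float).reshape(2,1))[:,0];X=X[:3]/X[3]
    return X,[np.round(proj(n,X)-p,2) for n,p in(('side',ps),('top',pt))]
def proj(n,X):
    u=P[n]@np.r_[X,1];return u[:2]/u[2]
def ray(n,p,n0,d):   # hit plane n0.X=d
    c=C[n];o=-c['R'].T@c['t'];v=c['R'].T@np.linalg.solve(c['mtx'],[*p,1.]);return o+v*(d-n0@o)/(n0@v)
def blob(m,near):
    m=m.astype(np.uint8);k,l,s,c=cv2.connectedComponentsWithStats(m)
    i=min((i for i in range(1,k) if s[i,4]>8),key=lambda i:np.hypot(*(c[i]-near)));return l==i
def grab(n,name):
    im=manip.capture(n);cv2.imwrite(f'pics/{name}.png',im[:,:,::-1]);return im[:,:,::-1]
def hullc(m):
    cs,_=cv2.findContours(m.astype(np.uint8),cv2.RETR_EXTERNAL,cv2.CHAIN_APPROX_NONE)
    h=cv2.convexHull(max(cs,key=len));M=cv2.moments(h);return np.array([M['m10'],M['m01']])/M['m00'],h
E
cat > m.py <<'E'
from h import *
I={n:cv2.imread(f'pics/{n}0.png') for n in C}
Z=np.array([0,0,1.])
near={'side':[[346,252],[316,183],[317,190]],'top':[[384,176],[276,181],[272,172]]}
hd={};ye={};fc={}
for n,im in I.items():
    hsv=cv2.cvtColor(im,cv2.COLOR_BGR2HSV);v=im.max(2)
    m=blob(v<55,near[n][0]);hd[n]=m;ys,xs=np.nonzero(m);print(n,'head',m.sum(),xs.min(),xs.max(),ys.min(),ys.max())
    y=(hsv[...,1]>110)&(hsv[...,0]>15)&(hsv[...,0]<30)&(hsv[...,2]>110)
    w=np.zeros_like(y);a,b=near[n][1];w[b-14:b+14,a-16:a+16]=1
    ye[n]=blob(y&w,near[n][1]);print('yel',ye[n].sum(),cv2.minAreaRect(hullc(ye[n])[1]))
    f=(hsv[...,1]<45)&(v>(125 if n=='side' else 110))
    f=blob(cv2.morphologyEx(f.astype(np.uint8),cv2.MORPH_OPEN,np.ones((3,3))),near[n][2]);h=hullc(f)[1]
    fc[n]=cv2.minAreaRect(h);print('face',f.sum(),cv2.approxPolyDP(h,5,True)[:,0].tolist())
cen=lambda m:np.array(np.nonzero(m))[::-1].mean(1)
print('head',tri(cen(hd['side']),cen(hd['top'])))
ys=np.unique(np.nonzero(hd['top'])[0])[2:-2]
R=np.array([[np.nonzero(hd['top'][y])[0].max()+.5,y] for y in ys]);e=np.array([ray('top',p,Z,.098)[:2] for p in R])
vx,vy,x0,y0=cv2.fitLine(e.astype(np.float32),cv2.DIST_HUBER,0,.01,.01)[:,0];print('head long yaw',np.degrees(np.arctan2(vy,vx)),x0,y0)
print('mouth',tri(hullc(ye['side'])[0],hullc(ye['top'])[0]))
E
python3 m.py
```

```text
side head 207 337 356 243 257
yel 51 ((313.1538391113281, 180.73074340820312), (5.269651889801025, 9.984603881835938), 56.3099365234375)
face 4360 [[388, 172], [321, 221], [284, 193], [289, 147], [346, 139]]
top head 109 381 389 166 184
yel 87 ((276.1756896972656, 181.5540771484375), (12.001126289367676, 11.014732360839844), 80.53767395019531)
face 15 [[273, 172]]
head (array([ 0.60323774, -0.20284861,  0.06979568]), [array([ 0.01, -0.  ]), array([-0.  ,  0.02])])
head long yaw -7.611753 0.6011305 -0.20547748
mouth (array([0.57800138, 0.10699806, 0.12491864]), [array([-0.12,  0.01]), array([ 0.04, -0.22])])
```

```bash
cat > m2.py <<'E'
from h import *
t=cv2.imread('pics/top0.png');s=cv2.imread('pics/side0.png')
w=t[120:222,218:330];hsv=cv2.cvtColor(w,cv2.COLOR_BGR2HSV)
print('face px',hsv[45,65],hsv[75,40],'paper',hsv[10,2],'wood',hsv[90,100])
m=((hsv[...,1]<60)&(hsv[...,2]>115)).astype(np.uint8)
f=blob(cv2.morphologyEx(m,cv2.MORPH_OPEN,np.ones((3,3))),[35,65]);h=hullc(f)[1]
ct=cv2.approxPolyDP(h,4,True)[:,0]+[218,120];print('top corners',f.sum(),ct.tolist())
big=lambda im,x,y,W,H,k:cv2.resize(im[y:y+H,x:x+W],None,fx=k,fy=k,interpolation=cv2.INTER_CUBIC)
a=big(t,224,128,100,92,5);b=big(s,300,168,32,26,11)
c=big(t,262,166,28,28,11)
bb=cv2.copyMakeBorder(np.vstack([b[:,:298],c[:170,:298]]),0,4,0,0,cv2.BORDER_CONSTANT)[:460]
cv2.imwrite('pics/crop1.png',np.hstack([a,bb]))
E
python3 m2.py
```

```text
face px [ 6 14 91] [ 10   5 158] paper [ 15  82 153] wood [ 14 166 149]
top corners 39 [[267, 177], [270, 187]]
```

View pics/crop1.png

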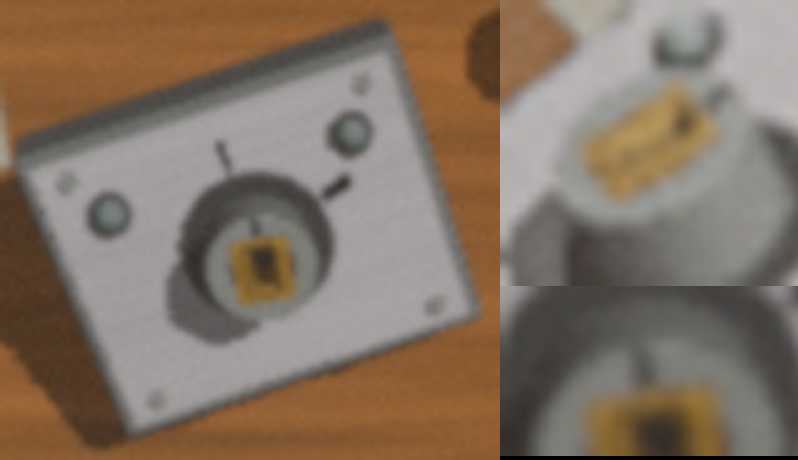

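The crop shows the console face corners in the top view at about (227,160), (303,138), (320,191) and (250,214). The yellow slot plate has corners at top (270,176), (282,175), (283,187) and (272,189), and it is turned slightly clockwise from up the slope.

```bash
cat > m3.py <<'E'
from h import *
S=[(316.8,176),(319.8,179.6),(310.9,186),(307.5,181.6)];T=[(270,176),(281.6,174.6),(283.4,187),(271.6,188.6)]
X=np.array([tri(a,b)[0] for a,b in zip(S,T)]);c=X.mean(0);print(X.round(4).tolist(),'mouth',c.round(4))
e=[ray('top',p,np.array([0,0,1.]),z) for p,z in(((227,160),.11),((303,138),.11),((319.6,191),.03),((250,214.4),.03))]
for a,b in((0,1),(3,2)):
    d=e[b]-e[a];print('edge',np.linalg.norm(d),'yaw',np.degrees(np.arctan2(d[0],-d[1])))
for yaw in(17,18.5):
    y=np.radians(yaw);a=np.radians(28);n=np.array([-np.sin(a)*np.cos(y),-np.sin(a)*np.sin(y),np.cos(a)])
    u=np.array([np.cos(a)*np.cos(y),np.cos(a)*np.sin(y),np.sin(a)]);v=np.cross(n,u)
    for nm,Q in(('side',S),('top',T)):
        Y=[ray(nm,p,n,n@c) for p in Q];m=np.mean(Y,0);d1=(Y[0]-Y[3]+Y[1]-Y[2])/2;d2=(Y[0]-Y[1]+Y[3]-Y[2])/2
        print(yaw,nm,m.round(4),np.linalg.norm(d1),np.linalg.norm(d2),'lock deg cw',-np.degrees(np.arctan2(d1@v,d1@u)),-np.degrees(np.arctan2(-d2@u,d2@v)))
E
python3 m3.py
```

```text
[[0.5929, 0.1227, 0.132], [0.5961, 0.0915, 0.1347], [0.5655, 0.0873, 0.1167], [0.561, 0.1194, 0.1162]] mouth [0.5789 0.1052 0.1249]
edge 0.21788294827538812 yaw 17.086413242690323
edge 0.21708535119589628 yaw 19.12105811812515
17 side [0.5799 0.1044 0.1253] 0.035035231795122086 0.026387540354118725 lock deg cw 7.102697289813128 6.986364650610113
17 top [0.5771 0.1056 0.1241] 0.036736415260144414 0.031816036422991016 lock deg cw 9.56181638456702 9.696901564770116
18.5 side [0.5799 0.1044 0.1253] 0.03504261344682594 0.025988481202372956 lock deg cw 8.307590624996445 8.227935399800513
18.5 top [0.5771 0.1056 0.1241] 0.03670456587657373 0.031819846475418245 lock deg cw 10.887020121195238 11.292916485578674
```

```bash
cat >> h.py <<'E'
from scipy.spatial.transform import Rotation as Ro
def frame(zdir,xdir):
    z=zdir/np.linalg.norm(zdir);x=xdir-z*(xdir@z);x/=np.linalg.norm(x);return np.c_[x,np.cross(z,x),z]
def plan(p,R):
    s=manip.get_state();Rc=np.array(s['tcp_rot']);d=np.array(p)-s['tool_pos']
    print('t',s['time'],'dp now-axes',(Rc.T@d/.15).round(3),'target-axes',(R.T@d/.15).round(3),'ang',(Ro.from_matrix(Rc.T@R).as_rotvec()/(np.pi/4)).round(3))
def lockR(yaw,cw):   # tool frame with key in slot
    y=np.radians(yaw);a=np.radians(28);k=np.radians(cw)
    n=np.array([-np.sin(a)*np.cos(y),-np.sin(a)*np.sin(y),np.cos(a)]);u=np.array([np.cos(a)*np.cos(y),np.cos(a)*np.sin(y),np.sin(a)]);v=np.cross(n,u)
    return n,frame(-n,-(u*np.cos(k)-v*np.sin(k)))
E
python3 - <<'E'
from h import *
y=np.radians(172.4);R=frame(np.array([0,0,-1.]),np.array([np.cos(y),np.sin(y),0]))
plan([.603,-.203,.20],R)
E
```

```text
t 0.1 dp now-axes [-4.237 -4.041  0.097] target-axes [-3.622 -4.601  0.091] ang [-0.002 -0.001 -0.181]
```

```bash
python3 -m creep '[{"dp":[0,0,0],"angular":[0,0,-0.09]},{"dp":[0,0,0],"angular":[0,0,-0.09]},{"dp":[-0.08,-0.1,0],"angular":[0,0,0]},{"dp":[-0.16,-0.2,0],"angular":[0,0,0]},{"dp":[-0.16,-0.2,0],"angular":[0,0,0]},{"dp":[-0.16,-0.2,0],"angular":[0,0,0]},{"dp":[-0.16,-0.2,0],"angular":[0,0,0]},{"dp":[-0.16,-0.2,0],"angular":[0,0,0]},{"dp":[-0.16,-0.2,0],"angular":[0,0,0]},{"dp":[-0.16,-0.2,0],"angular":[0,0,0]},{"dp":[-0.16,-0.2,0],"angular":[0,0,0]},{"dp":[-0.16,-0.2,0],"angular":[0,0,0]},{"dp":[-0.16,-0.2,0],"angular":[0,0,0]},{"dp":[-0.16,-0.2,0],"angular":[0,0,0]},{"dp":[-0.16,-0.2,0],"angular":[0,0,0]},{"dp":[-0.16,-0.2,0],"angular":[0,0,0]},{"dp":[-0.16,-0.2,0],"angular":[0,0,0]},{"dp":[-0.16,-0.2,0],"angular":[0,0,0]},{"dp":[-0.16,-0.2,0],"angular":[0,0,0]},{"dp":[-0.16,-0.2,0],"angular":[0,0,0]}]' 0.1
cat > k.py <<'E'
from h import *
y=np.radians(172.4);R=frame(np.array([0,0,-1.]),np.array([np.cos(y),np.sin(y),0]))
plan([.603,-.203,.14],R)
E
python3 k.py
```

```text
time: 1.77
tool_pos: [0.5028, -0.0246, 0.2142]
tcp_rot: [[-0.991, 0.134, -0.001], [0.134, 0.991, 0.0], [0.001, 0.0, -1.0]]
wrist_force: [0.4, 0.0, -0.0]
finger_gap: 0.545
finger_force: 0.0
t 1.7667 dp now-axes [-0.821 -1.089  0.494] target-axes [-0.819 -1.09   0.495] ang [ 0.    -0.001 -0.002]
```

```bash
python3 -m creep '[{"dp":[-0.13,-0.18,0.08],"angular":[0,0,0]},{"dp":[-0.13,-0.18,0.08],"angular":[0,0,0]},{"dp":[-0.13,-0.18,0.08],"angular":[0,0,0]},{"dp":[-0.13,-0.18,0.08],"angular":[0,0,0]},{"dp":[-0.13,-0.18,0.08],"angular":[0,0,0]},{"dp":[-0.1,-0.12,0.05],"angular":[0,0,0]},{"dp":[-0.07,-0.07,0.03],"angular":[0,0,0]},{"dp":[0,0,0],"angular":[0,0,0]},{"dp":[0,0,0],"angular":[0,0,0]},{"dp":[0,0,0],"angular":[0,0,0]}]'
cat >> k.py <<'E'
a=grab('side','side1');b=grab('top','top1')
f=lambda im,x,y,w,h,k:cv2.resize(im[y:y+h,x:x+w],None,fx=k,fy=k,interpolation=cv2.INTER_CUBIC)
cv2.imwrite('pics/crop2.png',np.hstack([f(a,310,190,80,90,5),f(b,340,130,80,90,5)]))
E
python3 k.py
```

```text
time: 2.6
tool_pos: [0.6022, -0.2004, 0.1426]
tcp_rot: [[-0.991, 0.133, -0.0], [0.133, 0.991, 0.001], [0.001, 0.0, -1.0]]
wrist_force: [-0.6, -0.3, -0.5]
finger_gap: 0.55
finger_force: 0.0
t 2.6 dp now-axes [-0.007 -0.017  0.018] target-axes [-0.007 -0.017  0.018] ang [ 0.001 -0.001 -0.   ]
```

View pics/crop2.png

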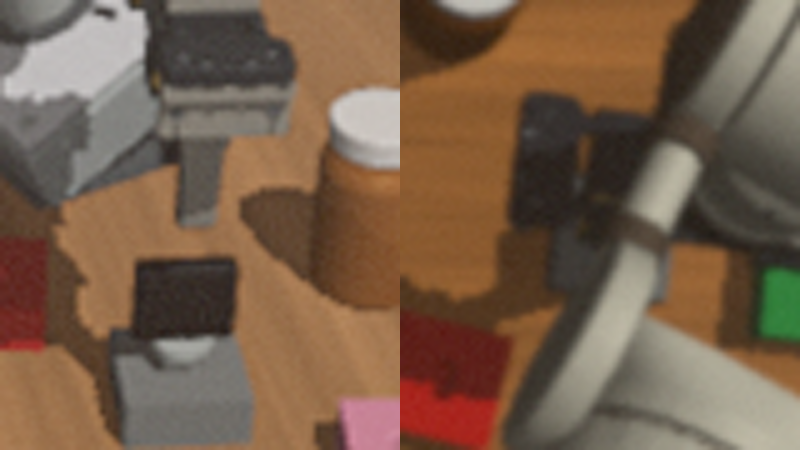

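The side crop shows the near finger at full-image (349,234), just above the key head at (347,242). The hand is lined up, so I'll descend.

```bash
python3 -m creep '[{"dp":[-0.01,-0.02,0.1],"angular":[0,0,0]},{"dp":[0,0,0.1],"angular":[0,0,0]},{"dp":[0,0,0.1],"angular":[0,0,0]},{"dp":[0,0,0.1],"angular":[0,0,0]},{"dp":[0,0,0.1],"angular":[0,0,0]},{"dp":[0,0,0.07],"angular":[0,0,0]},{"dp":[0,0,0],"angular":[0,0,0]},{"dp":[0,0,0],"angular":[0,0,0]}]'
python3 -m creep '[{"dp":[0,0,0],"angular":[0,0,0]},{"dp":[0,0,0],"angular":[0,0,0]},{"dp":[0,0,0],"angular":[0,0,0]},{"dp":[0,0,0],"angular":[0,0,0]},{"dp":[0,0,0],"angular":[0,0,0]},{"dp":[0,0,0],"angular":[0,0,0]}]' -1
```

```text
time: 3.37
tool_pos: [0.6035, -0.2038, 0.0572]
tcp_rot: [[-0.991, 0.132, -0.001], [0.132, 0.991, 0.0], [0.001, 0.0, -1.0]]
wrist_force: [0.3, -0.1, -0.5]
finger_gap: 0.552
finger_force: 0.0
time: 3.87
tool_pos: [0.6039, -0.2035, 0.0573]
tcp_rot: [[-0.991, 0.134, 0.001], [0.134, 0.991, 0.002], [-0.0, 0.002, -1.0]]
wrist_force: [3.2, 9.3, 0.6]
finger_gap: 0.155
finger_force: 30.0
```

```bash
python3 -m creep '[{"dp":[0,0,-0.05],"angular":[0,0,0]},{"dp":[0,0,-0.1],"angular":[0,0,0]},{"dp":[0,0,-0.15],"angular":[0,0,0]},{"dp":[0,0,-0.2],"angular":[0,0,0]},{"dp":[0,0,-0.2],"angular":[0,0,0]},{"dp":[0,0,-0.2],"angular":[0,0,0]},{"dp":[0,0,-0.2],"angular":[0,0,0]},{"dp":[0,0,-0.1],"angular":[0,0,0]},{"dp":[0,0,0],"angular":[0,0,0]},{"dp":[0,0,0],"angular":[0,0,0]}]'
cat > l.py <<'E'
from h import *
import sys
off=float(sys.argv[1])/1000; n,R=lockR(18,9.5)
m=np.array([.578,.105,.1245])
plan(m+n*(.0493+off),R)   # TCP when tip is off above the mouth
E
python3 l.py 40
```

```text
time: 4.7
tool_pos: [0.6039, -0.2047, 0.2378]
tcp_rot: [[-0.991, 0.133, 0.001], [0.133, 0.991, -0.001], [-0.001, -0.001, -1.0]]
wrist_force: [0.4, 1.1, -1.8]
finger_gap: 0.153
finger_force: 30.0
t 4.7 dp now-axes [0.698 1.903 0.227] target-axes [0.27  2.    0.294] ang [-0.19  -0.594 -0.351]
```

```bash
python3 -m creep '[{"dp":[0.03,0.1,0],"angular":[0,0,0]},{"dp":[0.07,0.18,0],"angular":[0,0,0]},{"dp":[0.07,0.2,0],"angular":[0,0,0]},{"dp":[0.08,0.2,0],"angular":[0,0,0]},{"dp":[0.08,0.2,0],"angular":[0,0,0]},{"dp":[0.08,0.2,0],"angular":[0,0,0]},{"dp":[0.08,0.2,0],"angular":[0,0,0]},{"dp":[0.08,0.2,0],"angular":[0,0,0]},{"dp":[0.07,0.2,0],"angular":[0,0,0]},{"dp":[0.04,0.15,0],"angular":[0,0,0]},{"dp":[0.02,0.07,0],"angular":[0,0,0]},{"dp":[0,0,0],"angular":[-0.038,-0.119,-0.07]},{"dp":[0,0,0],"angular":[-0.038,-0.119,-0.07]},{"dp":[0,0,0],"angular":[-0.038,-0.119,-0.07]},{"dp":[0,0,0],"angular":[-0.038,-0.119,-0.07]},{"dp":[0,0,0],"angular":[-0.038,-0.119,-0.07]},{"dp":[0,0,0],"angular":[0,0,0]},{"dp":[0,0,0],"angular":[0,0,0]}]'
python3 l.py 40
```

```text
time: 6.2
tool_pos: [0.5357, 0.0916, 0.2348]
tcp_rot: [[-0.882, -0.161, 0.442], [-0.107, 0.984, 0.145], [-0.458, 0.08, -0.885]]
wrist_force: [1.2, 0.0, -1.0]
finger_gap: 0.15
finger_force: 30.0
t 6.2 dp now-axes [ 0.081 -0.016  0.193] target-axes [ 0.082 -0.016  0.193] ang [ 0.001 -0.006 -0.007]
```

```bash
python3 -m creep '[{"dp":[0.04,-0.01,0.06],"angular":[0,0,0]},{"dp":[0.04,-0.005,0.1],"angular":[0,0,0]},{"dp":[0,0,0.1],"angular":[0,0,0]},{"dp":[0,0,0.07],"angular":[0,0,0]},{"dp":[0,0,0.03],"angular":[0,-0.006,-0.007]},{"dp":[0,0,0],"angular":[0,0,0]},{"dp":[0,0,0],"angular":[0,0,0]},{"dp":[0,0,0],"angular":[0,0,0]}]'
cat > v.py <<'E'
from h import *
import sys
i=sys.argv[1];a=grab('side','side'+i);b=grab('top','top'+i)
f=lambda im,x,y,w,h,k:cv2.resize(im[y:y+h,x:x+w],None,fx=k,fy=k,interpolation=cv2.INTER_CUBIC)
cv2.imwrite(f'pics/view{i}.png',np.hstack([f(a,290,130,50,75,8),f(b,252,150,50,75,8)]))
E
python3 l.py 0; python3 v.py 2
```

```text
time: 6.87
tool_pos: [0.5521, 0.0964, 0.1846]
tcp_rot: [[-0.876, -0.17, 0.451], [-0.116, 0.982, 0.146], [-0.468, 0.076, -0.88]]
wrist_force: [-0.8, -0.1, -0.9]
finger_gap: 0.153
finger_force: 30.0
t 6.8667 dp now-axes [ 0.028 -0.003  0.11 ] target-axes [ 0.027 -0.003  0.11 ] ang [0.001 0.007 0.005]
```

View pics/view2.png

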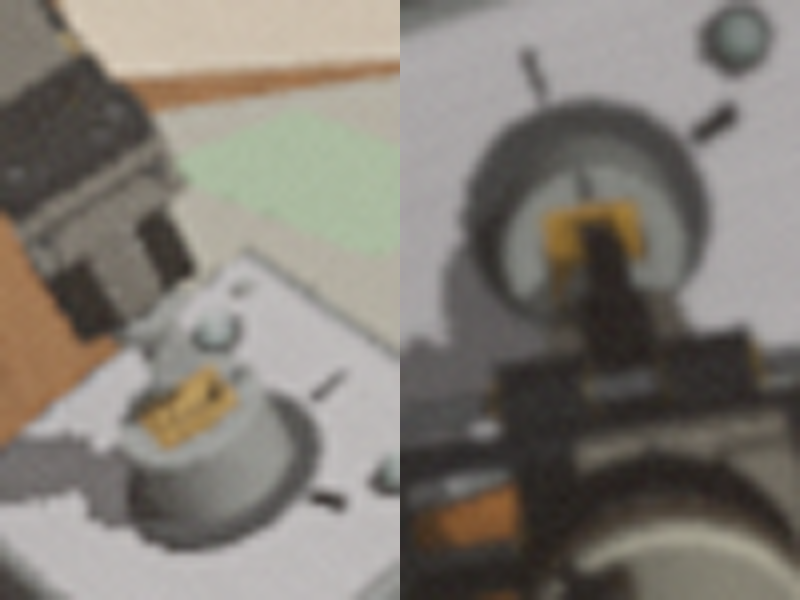

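The side half shows the blade tip just above the yellow plate, with the plate at crop (190,405) and the blade around (175,355). In the top half the head edge is at crop (605,225) and the plate centre is near (597,250). I'll compare these with the projections.

```bash
python3 - <<'E'
from h import *
s=manip.get_state();p=np.array(s['tool_pos']);R=np.array(s['tcp_rot'])
tip=p+R[:,2]*.0493;K=np.c_[R[:,0],R[:,1],-R[:,2]]
c=lambda n,X:((proj(n,X)-([290,130] if n=='side' else [252,150]))*8+([0,0] if n=='side' else [400,0])).round(0)
for nm,l in(('tip+x',(.008,0,0)),('tip-x',(-.008,0,0)),('blade+x',(.01,0,.03)),('blade-x',(-.01,0,.03)),('sh-x',(-.017,0,.039)),('headtop-x+y',(-.028,.007,.09)),('headtop-x-y',(-.028,-.007,.09)),('headlow-x+y',(-.028,.007,.042)),('headlow-x-y',(-.028,-.007,.042)),('headlow+x-y',(.028,-.007,.042))):
    X=tip+K@np.array(l);print(nm,c('side',X),c('top',X))
for m in([.578,.105,.1245],):print('mouth',c('side',np.array(m)),c('top',np.array(m)))
E
python3 - <<'E'
import cv2;im=cv2.imread('pics/view2.png')
a=im[240:460,80:300];b=im[160:400,480:700]
import numpy as np
cv2.imwrite('pics/v2b.png',np.hstack([cv2.resize(a,(400,400)),cv2.resize(b,(400,436))[:400]]))
E
```

```text
tip+x [160. 384.] [602. 278.]
tip-x [194. 362.] [595. 234.]
blade+x [126. 335.] [609. 318.]
blade-x [168. 307.] [600. 262.]
sh-x [174. 282.] [599. 252.]
headtop-x+y [139. 165.] [581. 284.]
headtop-x-y [152. 181.] [627. 277.]
headlow-x+y [188. 253.] [572. 227.]
headlow-x-y [201. 270.] [616. 220.]
headlow+x-y [ 80. 347.] [641. 380.]
mouth [185. 408.] [599. 250.]
```

View pics/v2b.png

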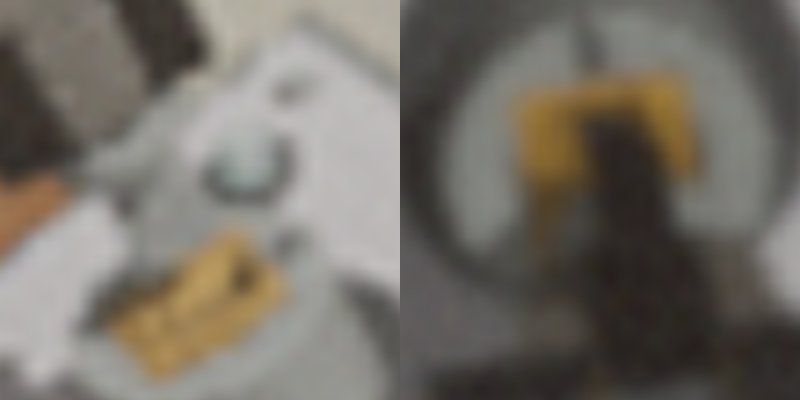

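The predicted key outline matches the pictures to about 1 mm, so I'll shift x by +3 mm and go in gently.

```bash
python3 -m creep '[{"dp":[0.022,0,0],"angular":[0,0.006,0.004]},{"dp":[0,0,0.04],"angular":[0,0,0]},{"dp":[0,0,0.04],"angular":[0,0,0]},{"dp":[0,0,0.02],"angular":[0,0,0]},{"dp":[0,0,0.02],"angular":[0,0,0]},{"dp":[0,0,0],"angular":[0,0,0]},{"dp":[0,0,0],"angular":[0,0,0]}]'; python3 l.py 0
python3 -m creep '[{"dp":[0,0,0.015],"angular":[0,0,0]},{"dp":[0,0,0.015],"angular":[0,0,0]},{"dp":[0,0,0],"angular":[0,0,0]},{"dp":[0,0,0],"angular":[0,0,0]}]'; python3 l.py 0
```

```text
time: 7.55
tool_pos: [0.5565, 0.0987, 0.1659]
tcp_rot: [[-0.879, -0.167, 0.446], [-0.113, 0.983, 0.146], [-0.463, 0.078, -0.883]]
wrist_force: [-0.5, 0.6, -1.0]
finger_gap: 0.151
finger_force: 30.0
t 7.55 dp now-axes [-0.003 -0.004 -0.015] target-axes [-0.003 -0.004 -0.015] ang [ 0.001 -0.001  0.001]
time: 7.88
tool_pos: [0.5586, 0.0993, 0.1622]
tcp_rot: [[-0.879, -0.167, 0.446], [-0.113, 0.983, 0.146], [-0.463, 0.078, -0.883]]
wrist_force: [-0.3, -0.0, -1.4]
finger_gap: 0.154
finger_force: 30.0
t 7.8833 dp now-axes [-0.002 -0.004 -0.044] target-axes [-0.002 -0.004 -0.044] ang [ 0.001 -0.     0.001]
```

```bash
python3 -m creep '[{"dp":[0,0,0.015],"angular":[0,0,0]},{"dp":[0,0,0.015],"angular":[0,0,0]},{"dp":[0,0,0],"angular":[0,0,0]},{"dp":[0,0,0],"angular":[0,0,0]}]'; python3 l.py 0
```

```text
time: 8.22
tool_pos: [0.561, 0.1004, 0.1599]
tcp_rot: [[-0.878, -0.169, 0.447], [-0.114, 0.983, 0.147], [-0.464, 0.078, -0.882]]
wrist_force: [-10.7, 0.7, 11.3]
finger_gap: 0.151
finger_force: 30.0
t 8.2167 dp now-axes [ 0.006 -0.007 -0.065] target-axes [ 0.006 -0.007 -0.065] ang [0.002 0.001 0.002]
```

```bash
python3 -m creep '[{"dp":[0,0,0.015],"angular":[0,0,0]},{"dp":[0,0,0.015],"angular":[0,0,0]},{"dp":[0,0,0],"angular":[0,0,0]},{"dp":[0,0,0],"angular":[0,0,0]}]'; python3 l.py 0; python3 -c "
from h import *
s=manip.get_state();print(np.array(s['tcp_rot']).T@s['wrist_force'],np.array(s['tcp_rot']).T@s['ft_torque'])"
```

```text
time: 8.55
tool_pos: [0.5632, 0.102, 0.1554]
tcp_rot: [[-0.878, -0.168, 0.448], [-0.112, 0.983, 0.149], [-0.465, 0.08, -0.882]]
wrist_force: [-0.8, 6.1, 2.4]
finger_gap: 0.148
finger_force: 30.0
t 8.55 dp now-axes [ 0.006 -0.012 -0.1  ] target-axes [ 0.006 -0.013 -0.1  ] ang [0.004 0.003 0.   ]
[-1.04949413  6.27698315 -1.55157082] [-1.44168016 -0.12434607 -0.00879951]
```

```bash
python3 -m creep '[{"dp":[0,0.008,0.015],"angular":[0,0,0]},{"dp":[0,0,0.015],"angular":[0,0,0]},{"dp":[0,0,0.015],"angular":[0,0,0]},{"dp":[0,0,0],"angular":[0,0,0]},{"dp":[0,0,0],"angular":[0,0,0]}]'
cat >> l.py <<'E'
s=manip.get_state();Q=np.array(s['tcp_rot']).T;print('tool F',(Q@s['wrist_force']).round(1),'M',(Q@s['ft_torque']).round(2))
E
python3 l.py 0
```

```text
time: 8.97
tool_pos: [0.5659, 0.1032, 0.1485]
tcp_rot: [[-0.879, -0.167, 0.447], [-0.112, 0.983, 0.147], [-0.464, 0.079, -0.882]]
wrist_force: [3.9, 6.0, -2.1]
finger_gap: 0.15
finger_force: 30.0
t 8.9667 dp now-axes [ 0.002 -0.014 -0.15 ] target-axes [ 0.002 -0.014 -0.15 ] ang [0.002 0.002 0.   ]
tool F [-3.2  5.1  4.4] M [-1.1  -0.57 -0.01]
```

```bash
python3 -m creep '[{"dp":[-0.004,0.006,0.015],"angular":[0,0,0]},{"dp":[0,0,0.015],"angular":[0,0,0]},{"dp":[0,0,0.015],"angular":[0,0,0]},{"dp":[0,0,0.015],"angular":[0,0,0]},{"dp":[0,0,0],"angular":[0,0,0]},{"dp":[0,0,0],"angular":[0,0,0]}]'; 
python3 l.py 0
```

```text
time: 9.47
tool_pos: [0.57, 0.1048, 0.1407]
tcp_rot: [[-0.879, -0.167, 0.447], [-0.113, 0.983, 0.146], [-0.463, 0.078, -0.883]]
wrist_force: [2.5, 1.3, -1.2]
finger_gap: 0.146
finger_force: 30.0
t 9.4667 dp now-axes [ 0.003 -0.016 -0.21 ] target-axes [ 0.003 -0.016 -0.21 ] ang [0.001 0.    0.001]
tool F [-1.8  0.8  2.3] M [-0.01 -0.11  0.  ]
```

31.5 mm is in with almost no force. I'll press on to the shoulder stop.

```bash
python3 -m creep '[{"dp":[0,0,0.015],"angular":[0,0,0]},{"dp":[0,0,0.015],"angular":[0,0,0]},{"dp":[0,0,0.01],"angular":[0,0,0]},{"dp":[0,0,0],"angular":[0,0,0]},{"dp":[0,0,0],"angular":[0,0,0]}]'; 
python3 l.py 0
```

```text
time: 9.88
tool_pos: [0.5723, 0.1056, 0.1367]
tcp_rot: [[-0.879, -0.169, 0.446], [-0.115, 0.983, 0.146], [-0.462, 0.077, -0.883]]
wrist_force: [-14.9, -3.6, 15.4]
finger_gap: 0.15
finger_force: 30.0
t 9.8833 dp now-axes [ 0.005 -0.016 -0.24 ] target-axes [ 0.005 -0.016 -0.24 ] ang [ 0.001 -0.001  0.003]
tool F [  6.4   0.2 -20.7] M [0.04 1.35 0.  ]
```

```bash
python3 -m creep '[{"dp":[0.002,0,0.01],"angular":[0,0,0]},{"dp":[0,0,0],"angular":[0,0,0]},{"dp":[0,0,0],"angular":[0,0,0]}]'; 
python3 l.py 0; python3 v.py 3
```

```text
time: 10.13
tool_pos: [0.5729, 0.1057, 0.1365]
tcp_rot: [[-0.879, -0.17, 0.446], [-0.116, 0.983, 0.146], [-0.463, 0.076, -0.883]]
wrist_force: [-23.5, -6.5, 25.2]
finger_gap: 0.147
finger_force: 30.0
t 10.1333 dp now-axes [ 0.008 -0.016 -0.244] target-axes [ 0.008 -0.017 -0.244] ang [ 0.001 -0.     0.004]
tool F [  9.7  -0.5 -33.7] M [-0.01  2.04  0.03]
```

View pics/view3.png

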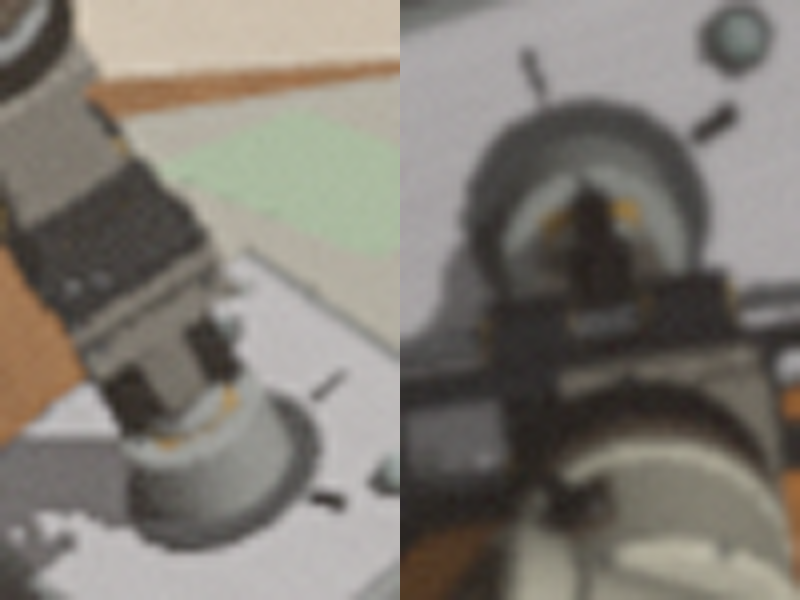

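The side half shows the shoulder seated on the drum face, around crop (200,410), and the push force rose to 34 N against the stop. The key is home. I'll ease the push and turn clockwise, which is +z of the tool.

```bash
python3 -m creep '[{"dp":[-0.004,0,-0.012],"angular":[0,0,0]},{"dp":[0,0,0],"angular":[0,0,0.04]},{"dp":[0,0,0],"angular":[0,0,0.08]},{"dp":[0,0,0],"angular":[0,0,0.08]},{"dp":[0,0,0],"angular":[0,0,0.08]},{"dp":[0,0,0],"angular":[0,0,0.08]},{"dp":[0,0,0],"angular":[0,0,0]}]'; 
python3 l.py 0
python3 -c "
from h import *
print(manip.get_state()['q'])"
```

```text
time: 10.82
tool_pos: [0.5728, 0.1063, 0.1369]
tcp_rot: [[-0.891, 0.086, 0.447], [0.168, 0.975, 0.147], [-0.423, 0.206, -0.883]]
wrist_force: [-6.4, 1.5, 8.1]
finger_gap: 0.148
finger_force: 30.0
t 10.8167 dp now-axes [ 0.003 -0.022 -0.241] target-axes [ 0.009 -0.021 -0.241] ang [ 0.002  0.    -0.361]
tool F [ 2.5  2.6 -9.8] M [-0.4   0.51 -0.05]
[-0.14368977 -0.09141251  2.09472201  0.32307032  0.71925001 -1.77831267]
```

```bash
python3 -m creep '[{"dp":[0,0,0],"angular":[0,0,0.1]},{"dp":[0,0,0],"angular":[0,0,0.1]},{"dp":[0,0,0],"angular":[0,0,0.1]},{"dp":[0,0,0],"angular":[0,0,0.1]},{"dp":[0,0,0],"angular":[0,0,0.1]},{"dp":[0,0,0],"angular":[0,0,0.1]},{"dp":[0,0,0],"angular":[0,0,0.1]},{"dp":[0,0,0],"angular":[0,0,0]}]'; 
python3 l.py 0
python3 -c "
from h import *
print(manip.get_state()['q'])"
```

```text
time: 11.48
tool_pos: [0.5728, 0.106, 0.1368]
tcp_rot: [[-0.714, 0.539, 0.447], [0.653, 0.743, 0.146], [-0.253, 0.396, -0.883]]
wrist_force: [-7.4, -0.6, 7.5]
finger_gap: 0.149
finger_force: 30.0
t 11.4833 dp now-axes [-0.008 -0.018 -0.241] target-axes [ 0.008 -0.019 -0.241] ang [ 1.000e-03 -0.000e+00 -1.062e+00]
tool F [  3.   -1.5 -10. ] M [ 0.35  0.52 -0.01]
[-0.1440757  -0.09142241  2.09483635  0.32231079  0.71927919 -1.22787368]
```

```bash
python3 -m creep '[{"dp":[0,0,0],"angular":[0,0,0.08]},{"dp":[0,0,0],"angular":[0,0,0.08]},{"dp":[0,0,0],"angular":[0,0,0.08]},{"dp":[0,0,0],"angular":[0,0,0.06]},{"dp":[0,0,0],"angular":[0,0,0]},{"dp":[0,0,0],"angular":[0,0,0]}]'; 
python3 l.py 0
python3 -m creep '[{"dp":[0,0,0],"angular":[0,0,0.05]},{"dp":[0,0,0],"angular":[0,0,0.05]},{"dp":[0,0,0],"angular":[0,0,0]},{"dp":[0,0,0],"angular":[0,0,0]}]'; 
python3 l.py 0
```

```text
time: 11.98
tool_pos: [0.5726, 0.1059, 0.1367]
tcp_rot: [[-0.571, 0.689, 0.446], [0.806, 0.573, 0.146], [-0.155, 0.443, -0.883]]
wrist_force: [-7.0, -1.6, 8.3]
finger_gap: 0.15
finger_force: 30.0
t 11.9833 dp now-axes [-0.012 -0.015 -0.242] target-axes [ 0.007 -0.018 -0.242] ang [ 1.000e-03 -1.000e-03 -1.358e+00]
tool F [  1.4  -2.  -10.6] M [ 0.67  0.38 -0.04]
time: 12.32
tool_pos: [0.5726, 0.1059, 0.1367]
tcp_rot: [[-0.515, 0.732, 0.446], [0.849, 0.508, 0.146], [-0.12, 0.454, -0.883]]
wrist_force: [-8.7, -1.3, 7.9]
finger_gap: 0.153
finger_force: 30.0
t 12.3167 dp now-axes [-0.013 -0.013 -0.242] target-axes [ 0.007 -0.018 -0.242] ang [ 1.000e-03 -1.000e-03 -1.458e+00]
tool F [  2.4  -3.4 -11. ] M [ 0.73  0.38 -0.09]
```

```bash
for i in 1; do python3 -m creep '[{"dp":[0,0,0],"angular":[0,0,0.05]},{"dp":[0,0,0],"angular":[0,0,0.03]},{"dp":[0,0,0],"angular":[0,0,0]},{"dp":[0,0,0],"angular":[0,0,0]}]'; 
python3 l.py 0; done
```

```text
time: 12.65
tool_pos: [0.5726, 0.1058, 0.1367]
tcp_rot: [[-0.468, 0.763, 0.446], [0.879, 0.454, 0.146], [-0.091, 0.46, -0.883]]
wrist_force: [-7.1, -1.7, 8.2]
finger_gap: 0.151
finger_force: 30.0
t 12.65 dp now-axes [-0.014 -0.012 -0.242] target-axes [ 0.007 -0.018 -0.242] ang [ 1.000e-03 -1.000e-03 -1.537e+00]
tool F [  1.1  -2.4 -10.7] M [ 0.79  0.3  -0.12]
```

```bash
python3 -m creep '[{"dp":[0,0,0],"angular":[0,0,0.04]},{"dp":[0,0,0],"angular":[0,0,0.04]},{"dp":[0,0,0],"angular":[0,0,0]},{"dp":[0,0,0],"angular":[0,0,0]}]'; 
python3 l.py 0; python3 -m creep '[{"dp":[0,0,0],"angular":[0,0,0.04]},{"dp":[0,0,0],"angular":[0,0,0.04]},{"dp":[0,0,0],"angular":[0,0,0]},{"dp":[0,0,0],"angular":[0,0,0]}]'; 
python3 l.py 0
```

```text
time: 12.98
tool_pos: [0.5725, 0.1059, 0.1367]
tcp_rot: [[-0.421, 0.79, 0.446], [0.905, 0.4, 0.146], [-0.063, 0.465, -0.883]]
wrist_force: [-8.1, -0.2, 10.1]
finger_gap: 0.156
finger_force: 30.3
t 12.9833 dp now-axes [-0.015 -0.011 -0.242] target-axes [ 0.006 -0.018 -0.242] ang [ 0.000e+00 -1.000e-03 -1.615e+00]
tool F [  2.5  -1.8 -12.5] M [ 0.77  0.32 -0.73]
time: 13.32
tool_pos: [0.5725, 0.1058, 0.1367]
tcp_rot: [[-0.371, 0.815, 0.446], [0.928, 0.343, 0.145], [-0.035, 0.468, -0.883]]
wrist_force: [-7.4, -2.3, 9.2]
finger_gap: 0.161
finger_force: 31.7
t 13.3167 dp now-axes [-0.015 -0.01  -0.242] target-axes [ 0.006 -0.017 -0.242] ang [-0.000e+00 -1.000e-03 -1.694e+00]
tool F [  0.3  -2.5 -11.7] M [ 0.81  0.27 -0.91]
```

The wrist torque rose to 0.9 N·m, so the switch is at its stop. I'll relax a little, open, and retreat along the tool axis.

```bash
python3 -m creep '[{"dp":[0,0,-0.008],"angular":[0,0,-0.06]},{"dp":[0,0,0],"angular":[0,0,0]},{"dp":[0,0,0],"angular":[0,0,0]}]'; python3 l.py 0
python3 -m creep '[{"dp":[0,0,0],"angular":[0,0,0]},{"dp":[0,0,0],"angular":[0,0,0]},{"dp":[0,0,0],"angular":[0,0,0]},{"dp":[0,0,0],"angular":[0,0,0]},{"dp":[0,0,0],"angular":[0,0,0]},{"dp":[0,0,-0.04],"angular":[0,0,0]},{"dp":[0,0,-0.08],"angular":[0,0,0]},{"dp":[0,0,-0.1],"angular":[0,0,0]},{"dp":[0,0,-0.15],"angular":[0,0,0]},{"dp":[0,0,-0.15],"angular":[0,0,0]},{"dp":[0,0,-0.15],"angular":[0,0,0]},{"dp":[0,0,-0.15],"angular":[0,0,0]},{"dp":[0,0,-0.1],"angular":[0,0,0]},{"dp":[0,0,0],"angular":[0,0,0]},{"dp":[0,0,0],"angular":[0,0,0]}]' 0
python3 v.py 4
```

```text
time: 13.57
tool_pos: [0.5723, 0.1057, 0.1367]
tcp_rot: [[-0.407, 0.797, 0.447], [0.912, 0.384, 0.145], [-0.056, 0.467, -0.883]]
wrist_force: [5.3, 1.7, -4.2]
finger_gap: 0.155
finger_force: 30.3
t 13.5667 dp now-axes [-0.015 -0.009 -0.241] target-axes [ 0.005 -0.017 -0.241] ang [ 1.000e-03  0.000e+00 -1.637e+00]
tool F [-0.4  2.9  6.3] M [-0.33 -0.05 -0.63]
time: 14.82
tool_pos: [0.5109, 0.0853, 0.2598]
tcp_rot: [[-0.405, 0.797, 0.449], [0.912, 0.383, 0.145], [-0.056, 0.468, -0.882]]
wrist_force: [-1.2, 0.1, -1.3]
finger_gap: 0.496
finger_force: 0.0
```

View pics/view4.png

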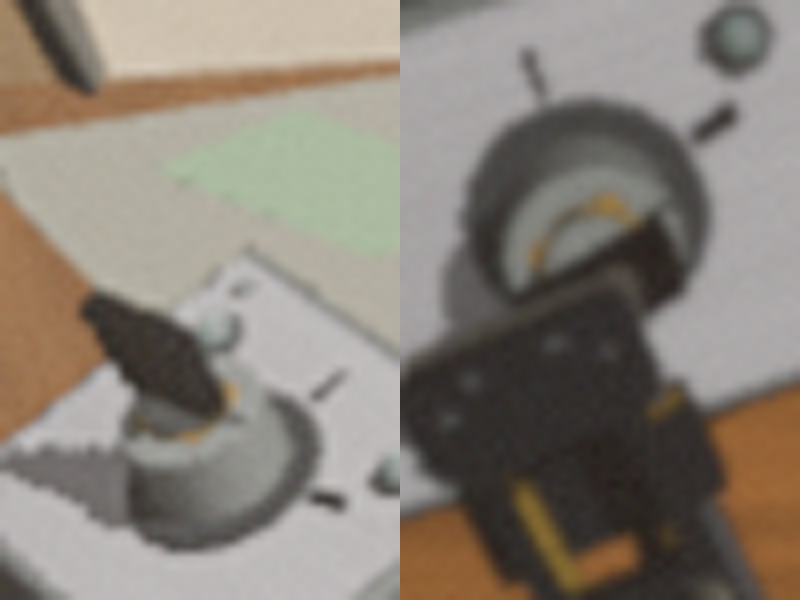

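The side half shows the key standing in the switch with its shoulder on the drum, head around crop (155,350). The head is turned clockwise toward the on mark, and the gripper is clear of it. I'm handing in the job.

```bash
python3 -c "
from cell import manip
print(manip.job_done())"
```

```text
the job is handed in; nothing more can be done
None
```

The flat key is fully home in the gate switch, turned clockwise to its stop and released. The robot stood clear at hand-in, about 15 s in, and it did not touch the other objects.

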